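# Lay out the goldsmith's soldering place

### The arm

A 6-joint arm with a two-finger parallel gripper is mounted at the origin on the work surface. World frame = base frame: x ahead of the robot, y to its left, z up, the work surface at z = 0. Lengths are in mm, angles in degrees, forces in N, time in s.
With the tool pointing down it reaches from about 300 to 850 mm from the base axis. Payload 4.2 kg.
Tool frame: the origin (TCP) lies on the centre line of the jaws, within the pads' length; the fingertips stand 14 mm ahead of it and the grasp point (between the pads) lies 5 mm behind it (env.finger_overhang is the z of the fingertips in the tool frame, in mm); z points along the fingers, y is the line along which they close (so a half turn about z gives the same grasp; the last joint's range is limited). The gripper opens to 91 mm and grips with 3 to 60 N. Pads are 32 mm wide; open, the fingers measure 118 mm over their backs; the gripper's body (76 mm by 178 mm) begins 60 mm behind the grasp point.
Start: joints at [62.51, 18.312, 89.639, -0, 72.044, -1.146], TCP at [255.171, 515.295, 227.976] pointing down, gripper open.
Joint ranges: [-177.97, 177.97], [-48.28, 115.42], [12.27, 149.76], [-77.06, 257.06], [2.81, 150.46], [-146.56, 146.56]. Speed limits (degrees/s): [147.25, 147.25, 180, 180, 180, 180].

### API

Orientations are given as [roll, pitch, yaw] about the fixed x, y, z axes, in that order (R = Rz(yaw) Ry(pitch) Rx(roll)).
In Python, from workcell import sensors, viewer, env gives the robot as it stands. The module is installed in compiled form; this text tells all that it offers.
- The arm moves only by the tool step_arm, never from a script. Its argument "plan" is one flat list of numbers, 6 for each row, row after row: the shift along the tool's x, y, z in cm, then the turn, a rotation vector about the tool's x, y, z in rad. In form: [x, y, z, wx, wy, wz, x, y, z, wx, wy, wz, ...]. A call has 1 to 5 rows; each row shifts and turns the commanded pose from where the row before left it, along the tool's axes as they then stand; what a row does not reach is not made up. A row lasts 1/12 s, in which the tool goes at most 41.7 mm and 7.16 degrees, less where a joint would pass 70% of its speed; a pose out of reach is approached as far as the arm can. A call is refused whole if a number of a shift passes 4.17 or a number of a turn 0.125, either way. A call with a gripper value outside its range is refused whole. "hand" is the finger opening in cm, from 0 to 9.12, set as the call begins (left out, the last holds). The fingers move at their own pace and stop on an object; "newtons" is the grip in N (left out, the last holds). Time passes only in rows, so rows that do not move let the fingers close. It gives the time, the measured TCP pose, the force, the opening and the grip force at its end, in the units of the state.
- sensors.state(): the state, without advancing time (a new reading comes with each control period).
- viewer.grab_frame(name): name is "scene" or "top" or "wrist"; returns a dict with "img" (384x512x3 uint8, red, green, blue), "fx", "fy", "cx", "cy" (pixels), "position" and "attitude" of the camera in the world. Camera axes: x right, y down, z forward; pixel columns grow to the right and rows downward; lengths in mm; the calibration is good to about 2 mm. A picture is of the moment at which its call begins. There is no depth.
- env.job_done(): hands the job in; it is judged then, once.
Trained networks look in a picture, given as the dict that the camera call returned (one of the last four; its "shot" number tells which), for a name from the list of things; names that differ only in an ending like _2 or _b are one class to them, and where a whole thing is asked for, a point or a joint stands for the part that bears it (a point fixed in the world has none). Each returns a list of dicts, best first, with "score" (0 to 1); they miss things now and then, are a little off and sometimes report something else, mostly with a low value. They report only what shows in the picture. A call takes as long as a camera call. They do not tell look-alikes from the thing itself.
- viewer.boxes_of(name, picture): "location" ([column, row] in pixels, amid what is visible of it).
- viewer.pinpoint(name, picture): "location" ([column, row] in pixels: a listed point, or the origin of a listed thing).
The state is a dict: "time_s": time; "qpos": joint angles; "qvel": joint speeds; "effort": joint torques, N m; "ee_pos": TCP position; "ee_rot": TCP orientation; "force": force on the tool from outside, world axes, zero at the start; "torque": the same for the moment, N m; "gripper_width": finger opening in mm; "gripper_force": force on a finger pad.
Only numpy, scipy, OpenCV 4.12 (cv2) and the standard library are available. Lean on these libraries where they do the work, as an engineer would, in place of code of your own. Each camera call takes 0.05 s, during which the arm holds its last target. There are 200 camera calls.

### The job

Lay out the soldering place: set the square firebrick in the middle of the round turntable and the charcoal disc centred on top of the brick; stand the lidded flux jar midway between the turntable and the white bowl, and the ring cone midway between the turntable and the lead block. Everything stands upright, and the hammer, pliers and rusty pan stay where they are.

Things in the scene. Friction and masses are not known exactly. Their poses are not given: they have to be found in the camera images.
- turntable: Low round soldering turntable with a grey stone top, 104 mm in diameter, top 12 mm above the bench; fixed, does not turn. Origin: centre of its underside, on the bench. Its y axis lies along the straight line through the centres of bowl, turntable and lead block (the bowl may be at either end).
- bowl: White ceramic quench bowl, rim diameter 104 mm, 45 mm high, empty, fixed to the bench. Its centre is 230 mm from the turntable's centre, on one side. Origin: centre of its underside.
- lead: Round solid grey lead block, 104 mm in diameter, 47 mm high, fixed to the bench. Its centre is 230 mm from the turntable's centre, on the side opposite to the bowl. Origin: centre of its underside.
- brick: Loose square cream firebrick, 56 x 56 mm (its x and y), 28 mm high, about 90 g, lying flat. Origin: centre of its underside; z up. 
- charcoal: Loose black charcoal disc, 48 mm in diameter, 25 mm high, about 50 g, lying flat. Origin: centre of its underside; z up. 
- jar: Loose squat green glass flux jar, body 48 mm in diameter, with a closed brass lid 50 mm in diameter from 36 mm up to the top at 48 mm; about 100 g, upright. Origin: centre of its underside; z up. 
- cone: Loose upright steel ring cone (ring-sizing mandrel) on a round dark wooden foot. Foot 50 mm in diameter and 12 mm high; above it the steel tapers from 26 mm in diameter to 18 mm at the top, 90 mm above the bench; about 180 g. Origin: centre of its underside; z up. 
- hammer: Bystander: small hammer lying on the bench beyond the work, 220 mm long. Origin: on its axis, at its underside. Leave alone.
- pliers: Bystander: steel pliers with red handles lying on the bench at the right side of the work, about 140 mm long, 12 mm high. Origin: at the pivot, underside. Leave alone.
- pan: Bystander: open round rusty annealing pan, 84 mm in diameter, 28 mm high, at the left side of the work. Origin: centre of its underside. Leave alone.
Not all that is in view belongs to the job. Leave any orange look-alike of the lead alone. Several things look just like the jar: the one meant starts nearest to the robot's base.

How it is judged (in metres and radians):
At the end, for the whole second after the job is handed in: Brick flat on the turntable, centres within 12 mm; charcoal flat on the brick, within 10 mm; jar midway between turntable and bowl, cone midway between turntable and lead block, within 15 mm along and across the line; all upright, released, at rest; bystanders shifted under 30 mm (horizontal distance between brick and turntable below 0.012 m and height (world z) of brick between 0.008 and 0.016 m and horizontal distance between charcoal and brick below 0.01 m and height (world z) of charcoal between 0.036 and 0.044 m and ((y of bowl in the frame of turntable above 0 m and y of jar in the frame of turntable between 0.1 and 0.13 m and x of jar in the frame of turntable between -0.015 and 0.015 m) or (y of bowl in the frame of turntable below 0 m and y of jar in the frame of turntable between -0.13 and -0.1 m and x of jar in the frame of turntable between -0.015 and 0.015 m)) and height (world z) of jar between -0.004 and 0.004 m and ((y of lead in the frame of turntable above 0 m and y of cone in the frame of turntable between 0.1 and 0.13 m and x of cone in the frame of turntable between -0.015 and 0.015 m) or (y of lead in the frame of turntable below 0 m and y of cone in the frame of turntable between -0.13 and -0.1 m and x of cone in the frame of turntable between -0.015 and 0.015 m)) and height (world z) of cone between -0.004 and 0.004 m and angle between each of brick, charcoal, jar, cone's own z axis and vertical below 0.12 rad and linear speed of each of brick, charcoal, jar, cone below 0.02 m/s and angular speed of each of brick, charcoal, jar, cone below 0.2 rad/s); the robot touches nothing.
It fails at once if the hammer, the pliers or the pan was shifted by more than 30 mm (distance of any of hammer, pliers, pan from where it was at the start of the episode above 0.03 m).
It also fails if it takes over 120 s, if anything falls off the work surface, if the arm or the gripper's body presses on something with over 40 N, if the wrist force passes 120 N, or if a joint passes its speed limit or range.

## Working session

There is one attempt and no reset: what is moved stays moved. The work goes in short steps, Python scripts to look and compute and a tool call to move; the robot and the scene stay as the last step left them, time stands still between calls to the robot, and variables do not carry over. Pictures are saved under pics/ and viewed, at most 14 in all, crops included, and the job is handed in when it is done.

Besides the shell and the picture viewer there is one more tool, called after "Call:" in YAML: its name, and indented under it one key for each argument. step_arm: Moves the arm, as the interface text tells. Its arguments: {"type":"object","properties":{"plan":{"type":"array","items":{"type":"number"}},"hand":{"type":"number"},"newtons":{"type":"number"}},"required":["plan"]}

```bash
mkdir -p pics; cat > h.py <<'E'
import numpy as np, cv2
from scipy.spatial.transform import Rotation as R
from workcell import sensors, viewer, env
def att(f):
    a=np.array(f["attitude"],float)
    if a.shape==(3,3): return a
    return R.from_euler('xyz',a,degrees=True).as_matrix() if a.size==3 else R.from_quat(a).as_matrix()
def ray(f,uv,z):
    d=att(f)@np.array([(uv[0]-f["cx"])/f["fx"],(uv[1]-f["cy"])/f["fy"],1.])
    p=np.array(f["position"],float); return p+d*(z-p[2])/d[2]
def proj(f,P):
    c=att(f).T@(np.array(P,float)-np.array(f["position"],float)); return c[0]/c[2]*f["fx"]+f["cx"],c[1]/c[2]*f["fy"]+f["cy"]
def save(f,n): cv2.imwrite("pics/"+n+".png",cv2.cvtColor(f["img"],cv2.COLOR_RGB2BGR))
E
python3 - <<'E'
from h import *
for n in ("top","scene"):
    f=viewer.grab_frame(n); save(f,n+"0"); print(n,f["position"],f["attitude"],f["fx"])
    for k in "turntable bowl lead brick charcoal jar cone hammer pliers pan".split():
        print(k,[(round(d["score"],2),np.round(d["location"]).tolist(),np.round(ray(f,d["location"],0)[:2]).tolist()) for d in viewer.pinpoint(k,f)])
print(sensors.state())
E
```

```text
top [538.87748291  -9.23300776 938.8707164 ] [-176.07621983   -0.62634585  -88.77997984] 352.7082307391577
turntable [(0.88, [252.0, 180.0], [634.0, 10.0])]
bowl []
lead [(0.94, [392.0, 217.0], [545.0, -364.0]), (0.9, [338.0, 185.0], [626.0, -219.0])]
brick [(0.68, [118.0, 254.0], [431.0, 359.0])]
charcoal [(0.86, [396.0, 263.0], [423.0, -373.0])]
jar [(0.86, [221.0, 219.0], [530.0, 89.0]), (0.58, [230.0, 254.0], [438.0, 64.0])]
cone [(0.55, [299.0, 248.0], [456.0, -117.0])]
hammer [(0.72, [245.0, 131.0], [768.0, 33.0])]
pliers [(0.71, [414.0, 177.0], [654.0, -425.0])]
pan [(0.88, [88.0, 182.0], [621.0, 446.0])]
scene [1204.11371617  408.12653124 1092.05529989] [-1.45337751e+02  1.41066632e-01  1.23771238e+02] 408.5476149462393
turntable [(0.79, [245.0, 203.0], [630.0, 3.0])]
bowl [(0.66, [308.0, 246.0], [653.0, 245.0])]
lead [(0.92, [193.0, 169.0], [617.0, -220.0]), (0.63, [174.0, 135.0], [533.0, -371.0])]
brick [(0.7, [374.0, 212.0], [435.0, 355.0])]
charcoal []
jar [(0.49, [284.0, 191.0], [522.0, 82.0]), (0.48, [297.0, 173.0], [438.0, 80.0])]
cone [(0.56, [244.0, 154.0], [466.0, -112.0])]
hammer [(0.75, [226.0, 234.0], [756.0, 18.0])]
pliers [(0.78, [140.0, 153.0], [663.0, -414.0])]
pan [(0.78, [368.0, 275.0], [638.0, 430.0])]
{'time_s': 1.1, 'qpos': array([ 6.25100550e+01,  1.83130404e+01,  8.96381950e+01,  5.95487519e-04,
        7.20458341e+01, -1.14435161e+00]), 'qvel': array([-0.0657505 , -0.01597619, -0.06039663, -0.04678731, -0.07470265,
       -0.02751492]), 'effort': array([ 1.47818497e-03, -4.12366140e+01, -2.32235330e+01,  7.28158629e-02,
        3.77817079e-02, -9.15155653e-06]), 'ee_pos': array([255.1646348 , 515.2974138 , 227.96994726]), 'ee_rot': array([ 1.79997059e+02, -5.07860011e-04,  1.53654223e+02]), 'force': array([-0.32706749,  0.53559063, -0.52185418]), 'torque': array([-0.01661318,  0.04054411, -0.01040703]), 'gripper_force': 0.0, 'gripper_width': 91.19996847130177}
```

View pics/top0.png

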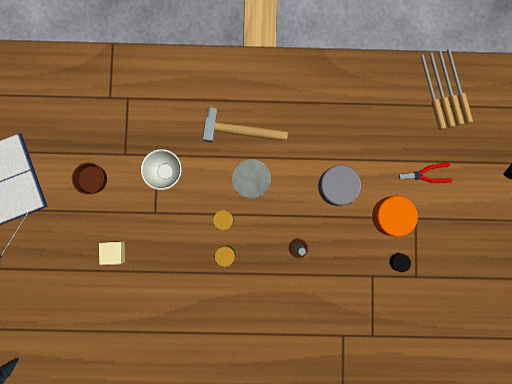

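View pics/scene0.png

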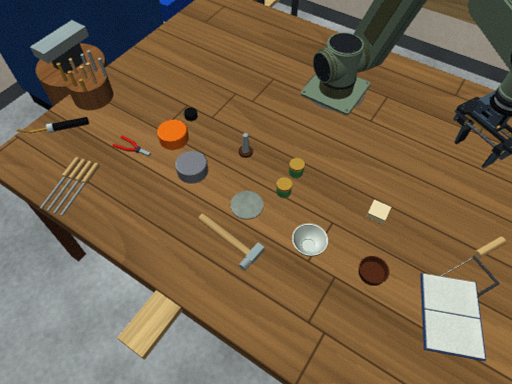

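```bash
cat > m.py <<'E'
from h import *
f=viewer.grab_frame("top")
im=cv2.cvtColor(f["img"],cv2.COLOR_RGB2BGR)
T={"turntable":((252,179),12,12),"bowl":((150,170),45,0),"lead":((340,186),47,12),"brick":((110,253),28,10),"charcoal":((400,264),25,12),"jar":((225,258),48,25),"jarfar":((223,220),48,25),"conefoot":((294,247),12,14)}
for k,(s,z,t) in T.items():
    if k=="bowl":
        hsv=cv2.cvtColor(im,cv2.COLOR_BGR2HSV); m=((hsv[...,1]<60)&(hsv[...,2]>110)).astype(np.uint8)
        m[:, :135]=0; m[:,190:]=0; m[:145]=0; m[200:]=0
    else:
        mk=np.zeros((386,514),np.uint8); cv2.floodFill(im.copy(),mk,s,0,(t,)*3,(t,)*3,4|(1<<8)|cv2.FLOODFILL_MASK_ONLY|cv2.FLOODFILL_FIXED_RANGE); m=mk[1:-1,1:-1]
    c=max(cv2.findContours(m,cv2.RETR_EXTERNAL,cv2.CHAIN_APPROX_NONE)[0],key=len)[:,0,:].astype(float)
    W=np.array([ray(f,p,z)[:2] for p in c]).astype(np.float32)
    (e,sz,a)=cv2.minAreaRect(W); print(k,"n",int(m.sum()),"rect",np.round(e,1),np.round(sz,1),round(a,1),"circ",np.round(cv2.minEnclosingCircle(W),1) if 0 else [np.round(x,1) for x in cv2.minEnclosingCircle(W)])
a=cv2.resize(im[195:285,85:425],None,fx=2.3,fy=2.3,interpolation=cv2.INTER_CUBIC)
b=cv2.resize(im[200:275,190:310],None,fx=5,fy=5,interpolation=cv2.INTER_CUBIC)
o=np.zeros((210+380,800,3),np.uint8);o[:a.shape[0],:a.shape[1]]=a;o[210:210+b.shape[0],:b.shape[1]]=b
cv2.imwrite("pics/crop.png",o)
E
python3 m.py
```

```text
turntable n 1086 rect [638.8  13.3] [ 97.4 101. ] 46.6 circ [array([638.5,  12.9]), np.float64(50.8)]
bowl n 1214 rect [653.1 243.1] [102.6  98.9] 2.1 circ [array([652.9, 242.5]), np.float64(52.1)]
lead n 1128 rect [ 623.7 -216.2] [97.3 94.1] 9.6 circ [array([ 624.1, -217.9]), np.float64(49.4)]
brick n 389 rect [437.  368.5] [51.1 48.2] 2.8 circ [array([436.4, 368. ]), np.float64(32.7)]
charcoal n 215 rect [ 428.1 -377.9] [41.8 44. ] 21.9 circ [array([ 426.7, -378.1]), np.float64(23.5)]
jar n 297 rect [437.6  75.2] [44.5 45. ] 1.2 circ [array([437.5,  74.6]), np.float64(24.2)]
jarfar n 301 rect [528.1  81.1] [47.4 48.1] 64.7 circ [array([528.2,  81.5]), np.float64(24.8)]
conefoot n 37 rect [ 460.6 -110.9] [14.7 22.2] 45.7 circ [array([ 458.5, -113.6]), np.float64(11.4)]
```

View pics/crop.png

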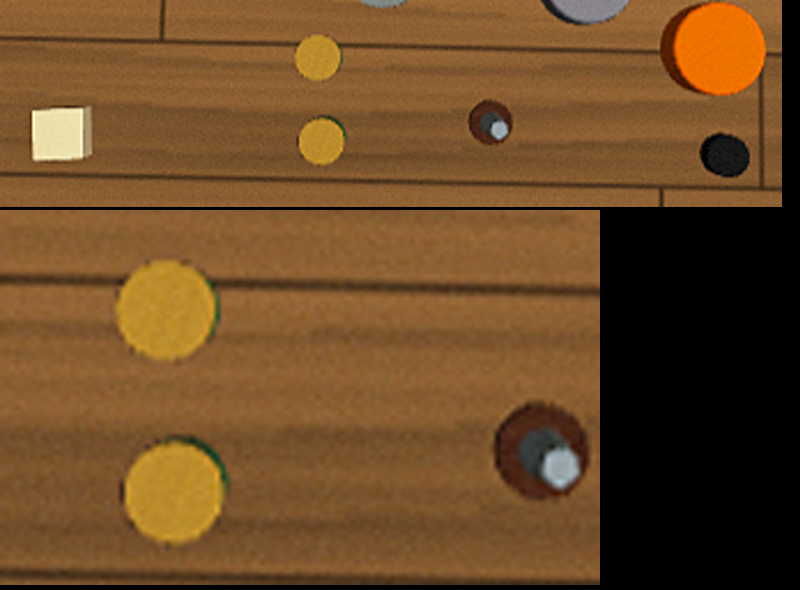

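Top view: the bowl is at (161,170), turntable at (252,179), grey lead at (340,186), orange look-alike at (396,216), brick at (110,253), charcoal at (400,263) and cone at (299,248). There are two jar candidates, at (223,220) with x≈528 and at (225,257) with x≈437. The second is nearest the base and is the one meant; the crop confirms both have brass lids.

```bash
python3 - <<'E'
import numpy as np
y=np.radians(153.65)
for i in range(10):
    d=np.array([1.82,-1.47]); print(np.round([d@[np.cos(y),np.sin(y)],d@[np.sin(y),-np.cos(y)],1.0],2),end=' '); y-=.111
E
```

```text
[-2.28 -0.51  1.  ] [-2.33 -0.25  1.  ] [-2.34  0.01  1.  ] [-2.32  0.26  1.  ] [-2.28  0.52  1.  ] [-2.21  0.77  1.  ] [-2.11  1.01  1.  ] [-1.99  1.24  1.  ] [-1.84  1.45  1.  ] [-1.66  1.64  1.  ]
```

Call:
step_arm:
  plan: [-2.28,-0.51,1,0,0,0.111,-2.33,-0.25,1,0,0,0.111,-2.34,0,1,0,0,0.111,-2.32,0.26,1,0,0,0.111,-2.28,0.52,1,0,0,0.111]
  hand: 9.1
  newtons: 20

```text
time_s: 1.57
ee_pos: [346.8, 441.1, 177.6]
ee_rot: [180.0, -0.0, 121.6]
force: [0.5, 0.4, 0.8]
gripper_width: 90.8
gripper_force: 0.0
```

Call:
step_arm:
  plan: [-2.21,0.77,1,0,0,0.111,-2.11,1.01,1,0,0,0.111,-1.99,1.24,1,0,0,0.111,-1.84,1.45,1,0,0,0.111,-1.66,1.64,1,0,0,0.111]

```text
time_s: 1.98
ee_pos: [438.0, 367.5, 127.6]
ee_rot: [180.0, -0.0, 89.7]
force: [0.5, 0.2, 0.1]
gripper_width: 91.1
gripper_force: 0.0
```

Call:
step_arm:
  plan: [0,0,0,0,0,0,0,0,0,0,0,0]

```text
time_s: 2.15
ee_pos: [437.4, 367.5, 127.4]
ee_rot: [-179.9, 0.0, 90.0]
force: [0.0, 0.5, 0.1]
gripper_width: 91.0
gripper_force: 0.0
```

```bash
python3 - <<'E'
from h import *
f=viewer.grab_frame("wrist"); save(f,"w1")
for k in ("brick",):
    for d in viewer.pinpoint(k,f): print(d["score"],d["location"],ray(f,d["location"],0))
print([proj(f,(437+a,368+b,28)) for a,b in((-28,-28),(-28,28),(28,28),(28,-28))])
im=cv2.cvtColor(f["img"],cv2.COLOR_RGB2HSV); m=((im[...,1]<90)&(im[...,2]>200)).astype(np.uint8)
c=max(cv2.findContours(m,0,1)[0],key=cv2.contourArea)[:,0]
W=np.array([ray(f,p,28)[:2] for p in c],np.float32); print(cv2.minAreaRect(W))
E
```

```text
0.77 [255.3, 188.3] [436.06322695 371.26965695   0.        ]
[(np.float64(228.35536902537498), np.float64(224.50513735624915)), (np.float64(226.95119986994553), np.float64(169.4215147050555)), (np.float64(285.25420490489273), np.float64(169.4713419167828)), (np.float64(283.81859628659515), np.float64(224.55937011447924))]
((436.7821960449219, 370.1029357910156), (55.86720657348633, 56.16860580444336), 4.000650882720947)
```

View pics/w1.png

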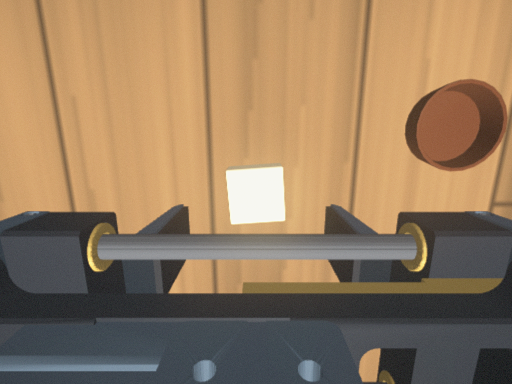

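The wrist view shows the brick at (256,195), turned 4°. It lies between the open fingers.

Call:
step_arm:
  plan: [0.26,-0.05,3.5,0,0,-0.07,0,0,3.5,0,0,0,0,0,2.9,0,0,0,0,0,1,0,0,0,0,0,0,0,0,0]

```text
time_s: 2.67
ee_pos: [434.7, 370.6, 17.1]
ee_rot: [-179.8, 0.1, 94.2]
force: [-0.5, -0.2, -0.2]
gripper_width: 91.3
gripper_force: 0.0
```

Call:
step_arm:
  plan: [0,0,0,0,0,0,0,0,0,0,0,0,0,0,0,0,0,0,0,0,0,0,0,0,0,0,0,0,0,0]
  hand: 4.5

```text
time_s: 3.08
ee_pos: [437.1, 371.3, 20.2]
ee_rot: [179.9, -0.1, 94.1]
force: [-0.4, -0.2, -0.3]
gripper_width: 60.4
gripper_force: 0.0
```

Call:
step_arm:
  plan: [0,0,0,0,0,0,0,0,0,0,0,0,0,0,0,0,0,0]

```text
time_s: 3.33
ee_pos: [436.9, 371.1, 19.9]
ee_rot: [179.9, -0.0, 94.1]
force: [-0.3, -0.3, 7.3]
gripper_width: 56.3
gripper_force: 20.0
```

Call:
step_arm:
  plan: [0,0,-3,0,0,0,0,0,-4,0,0,0.07,0,0,0,0,0,0]

```text
time_s: 3.58
ee_pos: [440.1, 373.6, 95.3]
ee_rot: [179.4, -0.5, 89.9]
force: [0.7, 0.7, 0.5]
gripper_width: 56.3
gripper_force: 20.0
```

Call:
step_arm:
  plan: [-2.98,1.68,0,0,0,0,-2.98,1.68,0,0,0,0,-2.98,1.68,0,0,0,0,-2.98,1.68,0,0,0,0,-2.98,1.68,0,0,0,0]

```text
time_s: 4.0
ee_pos: [521.0, 220.4, 88.5]
ee_rot: [-180.0, 0.0, 90.1]
force: [-0.3, 0.5, -1.2]
gripper_width: 56.0
gripper_force: 20.0
```

Call:
step_arm:
  plan: [-2.98,1.68,0,0,0,0,-2.98,1.68,0,0,0,0,-2.98,1.68,0,0,0,0,-2.98,1.68,0,0,0,0,-2.98,1.68,0,0,0,0]

```text
time_s: 4.42
ee_pos: [605.2, 71.3, 88.4]
ee_rot: [-180.0, -0.0, 90.1]
force: [0.4, 0.4, -1.6]
gripper_width: 56.1
gripper_force: 20.0
```

Call:
step_arm:
  plan: [-2.98,1.68,0,0,0,0,-2.98,1.68,0,0,0,0,0,0,0,0,0,0,0,0,0,0,0,0]

```text
time_s: 4.75
ee_pos: [638.8, 11.7, 88.0]
ee_rot: [-180.0, -0.0, 89.9]
force: [-1.0, 0.7, -1.3]
gripper_width: 55.7
gripper_force: 20.0
```

Call:
step_arm:
  plan: [0.2,0,2.5,0,0,0,0,0,2,0,0,0,0,0,0.6,0,0,0,0,0,0.4,0,0,0,0,0,0,0,0,0]

```text
time_s: 5.17
ee_pos: [637.9, 16.3, 33.4]
ee_rot: [-179.9, -0.0, 90.1]
force: [-0.6, 0.2, -0.2]
gripper_width: 55.4
gripper_force: 20.0
```

Call:
step_arm:
  plan: [0,0,0,0,0,0,0,0,0,0,0,0]

```text
time_s: 5.33
ee_pos: [639.3, 15.8, 35.2]
ee_rot: [179.9, -0.0, 90.1]
force: [-0.8, 0.2, -1.1]
gripper_width: 55.8
gripper_force: 20.0
```

Call:
step_arm:
  plan: [-0.15,0,0.2,0,0,0,0,0,0.1,0,0,0,0,0,0,0,0,0]

```text
time_s: 5.58
ee_pos: [639.1, 13.8, 31.9]
ee_rot: [179.9, 0.0, 90.1]
force: [0.4, -0.6, 3.1]
gripper_width: 55.9
gripper_force: 20.0
```

Call:
step_arm:
  plan: [0,0,0,0,0,0,0,0,0,0,0,0,0,0,0,0,0,0,0,0,0,0,0,0]
  hand: 8

```text
time_s: 5.92
ee_pos: [638.5, 13.9, 30.8]
ee_rot: [-180.0, -0.0, 90.1]
force: [-0.2, 0.6, 0.4]
gripper_width: 78.5
gripper_force: 0.0
```

Call:
step_arm:
  plan: [0,0,-3,0,0,0,0,0,-4,0,0,0,0,0,-2.5,0,0,0,0,0,0,0,0,0]
  hand: 9.1

```text
time_s: 6.25
ee_pos: [642.3, 14.0, 132.4]
ee_rot: [179.3, -0.0, 90.1]
force: [0.4, 0.1, 0.7]
gripper_width: 90.9
gripper_force: 0.0
```

```bash
python3 - <<'E'
from h import *
f=viewer.grab_frame("wrist"); save(f,"w2")
im=cv2.cvtColor(f["img"],cv2.COLOR_RGB2HSV); m=((im[...,1]<90)&(im[...,2]>200)).astype(np.uint8)
c=max(cv2.findContours(m,0,1)[0],key=cv2.contourArea)[:,0]
W=np.array([ray(f,p,40)[:2] for p in c],np.float32); print(cv2.minAreaRect(W))
print(sensors.state()["ee_pos"],[ (d["score"],ray(f,d["location"],0)) for d in viewer.pinpoint("turntable",f)],[ (d["score"],ray(f,d["location"],12)) for d in viewer.pinpoint("brick",f)])
E
```

```text
((637.8547973632812, 23.763608932495117), (84.76270294189453, 92.6103744506836), 89.80805969238281)
[640.62200418  13.98285993 129.40076364] [] [(0.8, array([639.64905979,  14.32504362,  12.        ]))]
```

View pics/w2.png

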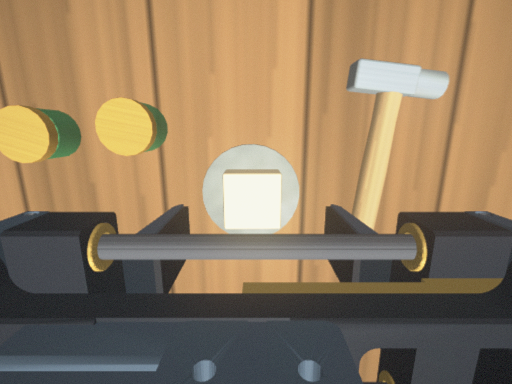

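The wrist view shows the brick at (252,200), in the middle of the turntable disc at (251,191). Next is the charcoal.

Call:
step_arm:
  plan: [-3.27,-1.76,0,0,0,0,-3.27,-1.76,0,0,0,0,-3.27,-1.76,0,0,0,0,-3.27,-1.76,0,0,0,0,-3.27,-1.76,0,0,0,0]
  hand: 7.5

```text
time_s: 6.82
ee_pos: [548.4, -150.5, 123.8]
ee_rot: [-179.8, -0.1, 90.1]
force: [0.0, -0.9, -0.2]
gripper_width: 75.1
gripper_force: 0.0
```

Call:
step_arm:
  plan: [-3.27,-1.76,0,0,0,0,-3.27,-1.76,0,0,0,0,-3.27,-1.76,0,0,0,0,-3.27,-1.76,0,0,0,0,-3.27,-1.76,0,0,0,0]

```text
time_s: 7.23
ee_pos: [460.7, -313.9, 123.9]
ee_rot: [-179.8, -0.1, 90.1]
force: [0.5, 0.3, 0.0]
gripper_width: 75.1
gripper_force: 0.0
```

Call:
step_arm:
  plan: [-3.27,-1.76,0,0,0,0,-3.27,-1.76,0,0,0,0,0,0,0,0,0,0,0,0,0,0,0,0,0,0,0,0,0,0]

```text
time_s: 7.65
ee_pos: [427.1, -377.8, 124.3]
ee_rot: [-179.9, -0.2, 90.0]
force: [-0.8, -0.2, 0.2]
gripper_width: 74.8
gripper_force: 0.0
```

```bash
python3 - <<'E'
from h import *
f=viewer.grab_frame("wrist"); save(f,"w3")
g=f["img"].max(2); u,v=map(int,proj(f,(427.5,-378,25)))
m=(g<60).astype(np.uint8); print(u,v); m2=np.zeros_like(m); m2[v-45:v+45,u-60:u+60]=m[v-45:v+45,u-60:u+60]; m2[205:]=0
c=max(cv2.findContours(m2,0,1)[0],key=cv2.contourArea)[:,0]
W=np.array([ray(f,p,25)[:2] for p in c],np.float32); print(cv2.minEnclosingCircle(W),c.min(0),c.max(0))
print(sensors.state()["ee_pos"],[ (d["score"],d["location"],ray(f,d["location"],0)) for d in viewer.pinpoint("charcoal",f)])
E
```

```text
257 198Traceback (most recent call last):
  File "<stdin>", line 5, in <module>
ValueError: max() iterable argument is empty
```

View pics/w3.png

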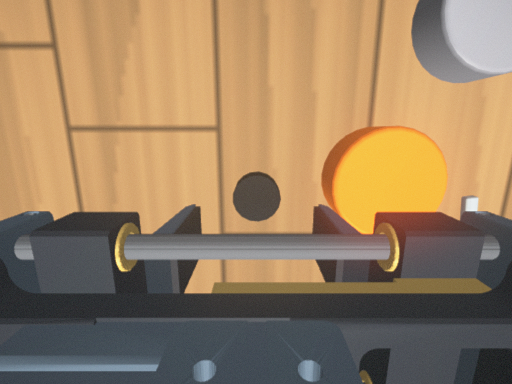

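The wrist view shows the charcoal at (256,196), between the fingers. The orange block at (385,178) stays outside the right finger.

Call:
step_arm:
  plan: [0.12,0,3.5,0,0,0,0,0,3.5,0,0,0,0,0,2.6,0,0,0,0,0,0.95,0,0,0,0,0,0,0,0,0]

```text
time_s: 8.12
ee_pos: [427.0, -374.9, 17.9]
ee_rot: [-179.7, -0.2, 90.2]
force: [-0.2, -0.1, 0.3]
gripper_width: 75.0
gripper_force: 0.0
```

Call:
step_arm:
  plan: [0,0,0,0,0,0,0,0,0,0,0,0,0,0,0,0,0,0,0,0,0,0,0,0,0,0,0,0,0,0]
  hand: 3.8
  newtons: 15

```text
time_s: 8.53
ee_pos: [428.3, -378.0, 21.8]
ee_rot: [179.9, 0.1, 90.1]
force: [-0.2, 0.8, 3.6]
gripper_width: 47.5
gripper_force: 15.0
```

Call:
step_arm:
  plan: [0,0,0,0,0,0,0,0,0,0,0,0]

```text
time_s: 8.7
ee_pos: [428.3, -378.0, 21.7]
ee_rot: [179.9, 0.1, 90.1]
force: [-0.7, 0.5, 5.2]
gripper_width: 47.6
gripper_force: 15.0
```

Call:
step_arm:
  plan: [0,0,-2.5,0,0,0,0,0,-3.5,0,0,0,0,0,-3,0,0,0,3.26,1.76,0,0,0,0,3.26,1.76,0,0,0,0]

```text
time_s: 9.12
ee_pos: [463.9, -313.8, 113.0]
ee_rot: [179.7, 0.2, 89.8]
force: [0.5, -0.3, -1.5]
gripper_width: 46.9
gripper_force: 15.0
```

Call:
step_arm:
  plan: [3.26,1.76,0,0,0,0,3.26,1.76,0,0,0,0,3.26,1.76,0,0,0,0,3.26,1.76,0,0,0,0,3.26,1.76,0,0,0,0]

```text
time_s: 9.53
ee_pos: [551.2, -147.5, 110.6]
ee_rot: [180.0, -0.0, 90.0]
force: [0.4, -0.0, 0.4]
gripper_width: 47.5
gripper_force: 15.0
```

Call:
step_arm:
  plan: [3.26,1.76,0,0,0,0,3.26,1.76,0,0,0,0,3.26,1.76,0,0,0,0,3.26,1.76,0,0,0,0,3.26,1.76,0,0,0,0]

```text
time_s: 9.95
ee_pos: [639.0, 15.6, 110.5]
ee_rot: [180.0, -0.0, 90.1]
force: [1.0, 0.9, -0.8]
gripper_width: 47.5
gripper_force: 15.0
```

Call:
step_arm:
  plan: [0,0,0,0,0,0,0,0,0,0,0,0,0,0,0,0,0,0]

```text
time_s: 10.2
ee_pos: [638.0, 13.7, 110.1]
ee_rot: [-179.9, 0.0, 90.1]
force: [-0.9, 0.0, 0.1]
gripper_width: 47.4
gripper_force: 15.0
```

Call:
step_arm:
  plan: [0,0.1,2,0,0,0,0,0,1.6,0,0,0,0,0,0.7,0,0,0,0,0,0,0,0,0,0,0,0,0,0,0]

```text
time_s: 10.62
ee_pos: [639.2, 12.9, 67.6]
ee_rot: [-180.0, 0.0, 90.0]
force: [-0.8, 0.1, -0.3]
gripper_width: 47.7
gripper_force: 15.0
```

Call:
step_arm:
  plan: [0,0,0,0,0,0,0,0,0,0,0,0]

```text
time_s: 10.78
ee_pos: [640.2, 13.6, 68.6]
ee_rot: [179.9, -0.0, 90.0]
force: [0.8, -0.2, -0.9]
gripper_width: 47.2
gripper_force: 15.0
```

Call:
step_arm:
  plan: [0,0,0.4,0,0,0,0,0,0.2,0,0,0,0,0,0.1,0,0,0,0,0,0,0,0,0,0,0,0,0,0,0]

```text
time_s: 11.2
ee_pos: [639.8, 14.0, 61.7]
ee_rot: [179.9, 0.0, 90.1]
force: [-1.2, 0.2, 6.0]
gripper_width: 47.7
gripper_force: 15.0
```

Contact: 6 N upward, z 61.7 as expected. Releasing.

Call:
step_arm:
  plan: [0,0,0,0,0,0,0,0,0,0,0,0,0,0,0,0,0,0,0,0,0,0,0,0]
  hand: 7.5

```text
time_s: 11.53
ee_pos: [639.5, 14.0, 60.2]
ee_rot: [-180.0, -0.0, 90.1]
force: [0.3, 0.5, 0.2]
gripper_width: 71.2
gripper_force: 0.0
```

Call:
step_arm:
  plan: [0,0,-2.5,0,0,0,0,0,-3.5,0,0,0,0,0,-1.5,0,0,0,0,0,0,0,0,0,0,0,0,0,0,0]

```text
time_s: 11.95
ee_pos: [639.8, 14.0, 136.0]
ee_rot: [179.9, -0.0, 90.1]
force: [-1.2, -0.3, -1.4]
gripper_width: 75.1
gripper_force: 0.0
```

```bash
python3 - <<'E'
from h import *
f=viewer.grab_frame("wrist"); save(f,"w4")
print(sensors.state()["ee_pos"],[proj(f,(639.2,13.8,z)) for z in (65,40)])
for k,z in(("charcoal",40),("brick",12)): print([ (d["score"],d["location"],ray(f,d["location"],z)) for d in viewer.pinpoint(k,f)])
E
```

```text
[638.93191729  13.93698735 134.60608979] [(np.float64(255.5808302576439), np.float64(206.50586085038822)), (np.float64(255.62689522210934), np.float64(199.2790255381912))]
[(0.56, [256.9, 200.8], array([640.44197951,  12.26881882,  40.        ]))]
[]
```

View pics/w4.png

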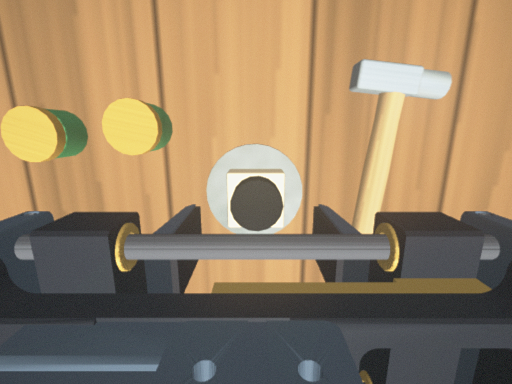

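The wrist view shows the charcoal at (257,204), centred on the brick and lying flat. Next is the jar.

Call:
step_arm:
  plan: [1.02,-3.36,0,0,0,0,1.02,-3.36,0,0,0,0,1.02,-3.36,0,0,0,0,1.02,-3.36,0,0,0,0,1.02,-3.36,0,0,0,0]
  hand: 6.8

```text
time_s: 12.52
ee_pos: [468.9, 64.9, 133.9]
ee_rot: [-179.8, 0.0, 90.0]
force: [-0.0, 1.3, 0.6]
gripper_width: 68.0
gripper_force: 0.0
```

Call:
step_arm:
  plan: [1.02,-3.36,0,0,0,0,0,0,0,0,0,0,0,0,0,0,0,0,0,0,0,0,0,0]

```text
time_s: 12.85
ee_pos: [438.4, 75.0, 135.1]
ee_rot: [180.0, 0.0, 90.1]
force: [0.2, 0.4, 0.8]
gripper_width: 67.8
gripper_force: 0.0
```

```bash
python3 - <<'E'
from h import *
f=viewer.grab_frame("wrist"); save(f,"w5")
print(sensors.state()["ee_pos"],[proj(f,(437.5,75,z)) for z in (48,0)])
for k,z in(("jar",0),): print([ (d["score"],d["location"],ray(f,d["location"],z)) for d in viewer.pinpoint(k,f)])
hsv=cv2.cvtColor(f["img"],cv2.COLOR_RGB2HSV)
E
```

```text
[439.0108591   74.89344012 135.21477126] [(np.float64(255.38207298905184), np.float64(201.47055495065788)), (np.float64(255.54116966742086), np.float64(190.14310496102132))]
[(0.74, [254.5, 187.9], array([436.33864315,  77.5579251 ,   0.        ])), (0.58, [337.7, 185.4], array([528.74693705,  80.56690969,   0.        ]))]
```

View pics/w5.png

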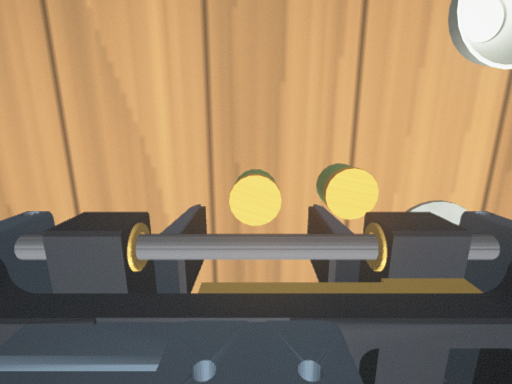

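The wrist view shows the near jar's lid at (255,198), between the fingers. The other jar at (347,191) is clear of the right finger.

Call:
step_arm:
  plan: [0.2,-0.1,3.5,0,0,0,0,0,3.5,0,0,0,0,0,3,0,0,0,0,0,1.3,0,0,0,0,0,0,0,0,0]

```text
time_s: 13.37
ee_pos: [435.5, 76.3, 19.3]
ee_rot: [-179.6, 0.1, 90.0]
force: [0.9, 0.1, 0.0]
gripper_width: 68.0
gripper_force: 0.0
```

Call:
step_arm:
  plan: [0,0,0,0,0,0,0,0,0,0,0,0,0,0,0,0,0,0,0,0,0,0,0,0,0,0,0,0,0,0]
  hand: 3.8
  newtons: 20

```text
time_s: 13.78
ee_pos: [438.0, 77.0, 23.5]
ee_rot: [179.8, -0.0, 90.1]
force: [-0.3, -0.0, 2.0]
gripper_width: 49.4
gripper_force: 20.0
```

Call:
step_arm:
  plan: [0,0,0,0,0,0,0,0,0,0,0,0]

```text
time_s: 13.95
ee_pos: [438.0, 77.0, 23.5]
ee_rot: [179.8, -0.0, 90.1]
force: [-0.9, -1.3, 6.3]
gripper_width: 49.1
gripper_force: 20.0
```

Call:
step_arm:
  plan: [0,0,-2.5,0,0,0,0,0,-3.5,0,0,0,0,0,-2,0,0,0,0.85,3.47,0,0,0,0,0.85,3.47,0,0,0,0]

```text
time_s: 14.37
ee_pos: [506.4, 94.1, 104.5]
ee_rot: [179.9, -0.0, 90.0]
force: [0.5, -0.4, 0.2]
gripper_width: 49.1
gripper_force: 20.0
```

Call:
step_arm:
  plan: [0.85,3.47,0,0,0,0,0.85,3.47,0,0,0,0,0.85,3.47,0,0,0,0,0.85,3.47,0,0,0,0,0,0,0,0,0,0]

```text
time_s: 14.78
ee_pos: [651.2, 129.7, 101.7]
ee_rot: [179.6, -0.1, 90.1]
force: [1.0, 0.1, -1.4]
gripper_width: 49.5
gripper_force: 20.0
```

Call:
step_arm:
  plan: [0,0,2.5,0,0,0,0,0,2.5,0,0,0,0,0,1.8,0,0,0,0,0,0,0,0,0,0,0,0,0,0,0]

```text
time_s: 15.2
ee_pos: [643.8, 128.0, 33.5]
ee_rot: [-179.8, 0.0, 90.1]
force: [0.1, 0.2, 0.2]
gripper_width: 49.0
gripper_force: 20.0
```

Call:
step_arm:
  plan: [0,0,0,0,0,0,0,0,0,0,0,0]

```text
time_s: 15.37
ee_pos: [646.0, 128.4, 36.3]
ee_rot: [179.8, -0.0, 90.1]
force: [0.2, 0.5, -1.0]
gripper_width: 49.4
gripper_force: 20.0
```

Call:
step_arm:
  plan: [0,0,0.8,0,0,0,0,0,0.3,0,0,0,0,0,0.15,0,0,0,0,0,0,0,0,0,0,0,0,0,0,0]

```text
time_s: 15.78
ee_pos: [645.0, 128.2, 23.3]
ee_rot: [180.0, -0.0, 90.1]
force: [-2.0, 0.1, 6.1]
gripper_width: 49.4
gripper_force: 20.0
```

Call:
step_arm:
  plan: [0,0,0,0,0,0,0,0,0,0,0,0,0,0,0,0,0,0,0,0,0,0,0,0]
  hand: 7.5

```text
time_s: 16.12
ee_pos: [645.0, 128.2, 21.8]
ee_rot: [-180.0, -0.0, 90.1]
force: [-0.8, 0.2, -1.1]
gripper_width: 73.0
gripper_force: 0.0
```

Call:
step_arm:
  plan: [0,0,-2.5,0,0,0,0,0,-3.5,0,0,0,0,0,-3.5,0,0,0,0,0,-2.5,0,0,0,-2.7,-2.08,0,0,0,0]

```text
time_s: 16.53
ee_pos: [631.1, 105.0, 148.4]
ee_rot: [179.0, -0.3, 90.2]
force: [1.2, -0.4, 0.8]
gripper_width: 75.2
gripper_force: 0.0
```

Call:
step_arm:
  plan: [-2.7,-2.08,0,0,0,0,-2.7,-2.08,0,0,0,0,-2.7,-2.08,0,0,0,0,-2.7,-2.08,0,0,0,0,-2.7,-2.08,0,0,0,0]

```text
time_s: 16.95
ee_pos: [519.2, -35.0, 141.9]
ee_rot: [180.0, 0.0, 90.1]
force: [0.2, -0.2, -0.4]
gripper_width: 75.2
gripper_force: 0.0
```

Call:
step_arm:
  plan: [-2.7,-2.08,0,0,0,0,-2.7,-2.08,0,0,0,0,-2.7,-2.08,0,0,0,0,0,0,0,0,0,0,0,0,0,0,0,0]

```text
time_s: 17.37
ee_pos: [457.3, -116.0, 142.1]
ee_rot: [180.0, -0.0, 89.9]
force: [0.5, -0.2, 0.1]
gripper_width: 75.3
gripper_force: 0.0
```

```bash
python3 - <<'E'
from h import *
f=viewer.grab_frame("wrist"); save(f,"w6")
print(sensors.state()["ee_pos"],[proj(f,(458,-115,z)) for z in (90,12,0)])
for k,z in(("cone",0),): print([ (d["score"],d["location"],ray(f,d["location"],z)) for d in viewer.pinpoint(k,f)])
E
```

```text
[ 458.284273   -115.30296173  142.11356393] [(np.float64(257.15810964055675), np.float64(211.67709568219908)), (np.float64(256.9615223873872), np.float64(190.3304428317901)), (np.float64(256.9399484661597), np.float64(187.98781379739955))]
[(0.73, [254.1, 188.4], array([ 454.76197705, -115.4751786 ,    0.        ]))]
```

View pics/w6.png

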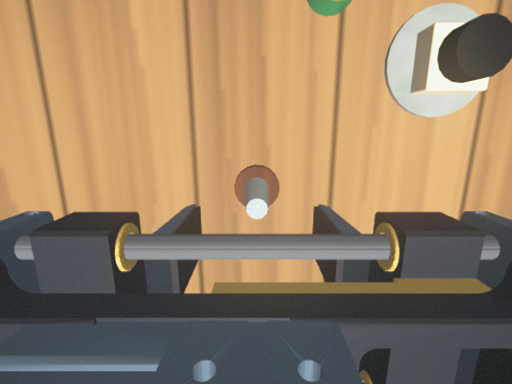

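The wrist view shows the cone foot at (257,187) and its tip at (257,209), about 2 mm farther in y than assumed.

Call:
step_arm:
  plan: [0.23,0,3.5,0,0,0,0,0,3.5,0,0,0,0,0,2.3,0,0,0,0,0,0.7,0,0,0,0,0,0,0,0,0]

```text
time_s: 17.88
ee_pos: [457.7, -111.6, 40.3]
ee_rot: [-179.8, -0.1, 90.2]
force: [-0.4, 0.4, 0.4]
gripper_width: 74.5
gripper_force: 0.0
```

Call:
step_arm:
  plan: [0,0,0,0,0,0,0,0,0,0,0,0,0,0,0,0,0,0,0,0,0,0,0,0,0,0,0,0,0,0]
  hand: 1
  newtons: 30

```text
time_s: 18.3
ee_pos: [458.7, -112.9, 42.9]
ee_rot: [179.9, 0.0, 90.1]
force: [0.6, -0.5, 0.0]
gripper_width: 44.5
gripper_force: 0.0
```

Call:
step_arm:
  plan: [0,0,0,0,0,0,0,0,0,0,0,0,0,0,0,0,0,0,0,0,0,0,0,0,0,0,0,0,0,0]

```text
time_s: 18.72
ee_pos: [457.9, -112.8, 42.1]
ee_rot: [-180.0, -0.0, 90.1]
force: [-1.3, -0.4, 1.6]
gripper_width: 22.4
gripper_force: 30.0
```

Call:
step_arm:
  plan: [0,0,-1.5,0,0,0,0,0,-2,0,0,0,0.22,2.5,0,0,0,0,0.22,3.47,0,0,0,0,0.22,3.47,0,0,0,0]

```text
time_s: 19.13
ee_pos: [553.1, -106.0, 77.2]
ee_rot: [180.0, -0.0, 90.0]
force: [0.5, -0.2, -0.9]
gripper_width: 22.8
gripper_force: 29.9
```

Call:
step_arm:
  plan: [0.22,3.47,0,0,0,0,0.22,2.5,0,0,0,0,0,1.93,0,0,0,0,0,0,0,0,0,0,0,0,0,0,0,0]

```text
time_s: 19.55
ee_pos: [631.6, -101.3, 75.8]
ee_rot: [-179.9, -0.0, 90.1]
force: [-0.5, 0.0, -2.0]
gripper_width: 22.7
gripper_force: 29.9
```

Call:
step_arm:
  plan: [0,0,1.2,0,0,0,0,0,1.2,0,0,0,0,0,0,0,0,0,0,0,0,0,0,0,0,0,0,0,0,0]

```text
time_s: 19.97
ee_pos: [630.9, -101.6, 52.7]
ee_rot: [-180.0, -0.0, 90.0]
force: [0.4, -0.2, -1.4]
gripper_width: 22.3
gripper_force: 29.9
```

Call:
step_arm:
  plan: [0,0,0.6,0,0,0,0,0,0.3,0,0,0,0,0,0.15,0,0,0,0,0,0,0,0,0,0,0,0,0,0,0]

```text
time_s: 20.38
ee_pos: [631.5, -101.6, 42.4]
ee_rot: [180.0, -0.0, 90.1]
force: [-0.5, 0.3, -1.4]
gripper_width: 22.7
gripper_force: 29.9
```

Call:
step_arm:
  plan: [0,0,0.1,0,0,0,0,0,0,0,0,0,0,0,0,0,0,0]

```text
time_s: 20.63
ee_pos: [631.8, -101.6, 42.1]
ee_rot: [179.9, 0.0, 90.1]
force: [-1.2, -0.3, 2.9]
gripper_width: 22.6
gripper_force: 30.0
```

Call:
step_arm:
  plan: [0,0,0,0,0,0,0,0,0,0,0,0,0,0,0,0,0,0,0,0,0,0,0,0,0,0,0,0,0,0]
  hand: 6

```text
time_s: 21.05
ee_pos: [631.4, -101.6, 41.3]
ee_rot: [-180.0, -0.0, 90.1]
force: [0.3, -1.0, 0.0]
gripper_width: 53.0
gripper_force: 0.0
```

Call:
step_arm:
  plan: [0,0,-2.5,0,0,0,0,0,-3.5,0,0,0,0,0,-3.5,0,0,0,0,0,-1.5,0,0,0,0,0,0,0,0,0]

```text
time_s: 21.47
ee_pos: [634.1, -102.0, 156.4]
ee_rot: [179.5, 0.1, 90.1]
force: [-0.3, 0.1, 0.1]
gripper_width: 59.9
gripper_force: 0.0
```

Call:
step_arm:
  plan: [0,-4,-1,0,0,0,0,-4,-1,0,0,0,0,-4,-1,0,0,0,0,-4,-1,0,0,0,0,-4,0,0,0,0]

```text
time_s: 21.88
ee_pos: [429.9, -101.7, 191.5]
ee_rot: [180.0, 0.0, 90.1]
force: [0.2, -0.1, 1.3]
gripper_width: 59.7
gripper_force: 0.0
```

Call:
step_arm:
  plan: [0,-3,0,0,0,0,0,0,0,0,0,0,0,0,0,0,0,0]

```text
time_s: 22.13
ee_pos: [399.9, -101.6, 190.9]
ee_rot: [-180.0, -0.0, 90.0]
force: [1.0, -0.4, 0.9]
gripper_width: 60.0
gripper_force: 0.0
```

```bash
python3 - <<'E'
from h import *
f=viewer.grab_frame("top"); save(f,"top1")
for k,z in dict(brick=12,charcoal=40,jar=0,cone=0,turntable=0,hammer=0,pliers=0,pan=0).items(): print(k,[(round(d["score"],2),np.round(ray(f,d["location"],z)[:2]).tolist()) for d in viewer.pinpoint(k,f)])
im=cv2.cvtColor(f["img"],cv2.COLOR_RGB2BGR)[110:260,90:430]
cv2.imwrite("pics/end.png",cv2.resize(im,None,fx=2.3,fy=2.3,interpolation=cv2.INTER_CUBIC))
E
```

```text
brick [(0.49, [635.0, 14.0])]
charcoal [(0.52, [633.0, 19.0])]
jar [(0.85, [644.0, 120.0]), (0.53, [521.0, 91.0])]
cone [(0.74, [629.0, -106.0])]
turntable [(0.64, [657.0, -430.0]), (0.59, [627.0, 15.0])]
hammer [(0.82, [757.0, 31.0])]
pliers [(0.71, [653.0, -424.0]), (0.6, [620.0, -221.0])]
pan [(0.97, [626.0, 439.0]), (0.72, [625.0, -215.0])]
```

View pics/end.png

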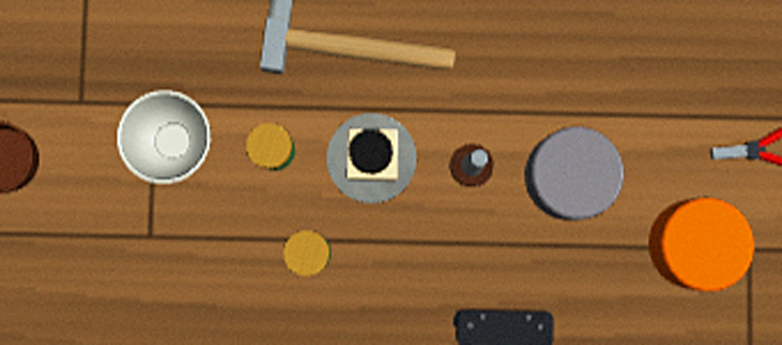

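The final picture shows the charcoal on the brick at (371,152) on the turntable, the jar's lid at (270,146) between bowl and turntable, and the cone at (471,165) between turntable and lead. The bystanders are unmoved. I'll check the jar and cone with numbers, then hand in.

```bash
python3 - <<'E'
from h import *
f=viewer.grab_frame("top")
c=lambda u,v,z:ray(f,(90+u/2.3-.3,110+v/2.3-.3),z)[:2]
t=np.array([638.6,13.]);y=np.array([14.4,230.4]);y/=np.linalg.norm(y);x=np.array([y[1],-y[0]])
j=c(270,146,48)-t;k=c(471,165,12)-t;ch=c(371,151,65)-t;b=c(372.5,154,40)-t
for n,p in zip("jar cone charcoal brick".split(),(j,k,ch,b)): print(n,p@x,p@y)
ok=abs(j@x)<12 and abs(j@y-115)<12 and abs(k@x)<12 and abs(k@y+115)<12
if ok: print(env.job_done())
E
```

```text
jar -0.9362076978817886 111.19640115681226
cone 0.7120980384963395 -114.91892724759542
charcoal 1.0609780625115623 -0.7778287770021538
brick 0.6936237459434539 -1.9396292112308025
the job is handed in; nothing more can be done
None
```

The soldering place is laid out and handed in at about 22 s, with the judge's verdict not shown: in the last picture the brick, charcoal and cone were about 2 mm or less from their targets and the jar about 4 mm off, with the hammer, pliers and pan left in place.

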